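# Set up a sound stone blank against the setting-out rail

## Robot

A 6-joint arm with a two-finger parallel gripper is mounted at the origin on the work surface. World frame = base frame: x ahead of the robot, y to its left, z up, the work surface at z = 0. Lengths are in m, angles in rad, forces in N, time in s.
With the tool pointing down it reaches from about 0.375 to 0.975 m from the base axis. Payload 3.8 kg.
Tool frame: the origin (TCP) lies at the very end of the fingers, on their centre line; the grasp point (between the pads) lies 19 mm behind it; z points along the fingers, y is the line along which they close (so a half turn about z gives the same grasp; the last joint's range is limited). The gripper opens to 85 mm and grips with 20 to 120 N. Pads are 22 mm wide; open, the fingers measure 114 mm over their backs; the gripper's body (76 mm by 85 mm) begins 54 mm behind the grasp point. The pads swing forward as they close: fully open they stand 13 mm farther back than shut.
Start: joints at [1.073, 0.264, 1.604, -0, 1.274, -0.037], TCP at [0.3, 0.605, 0.231] pointing down, gripper open.
Joint ranges: [-2.63, 2.63], [-0.94, 2.18], [0.31, 2.57], [-1.31, 4.45], [0, 2.66], [-2.55, 2.55]. Speed limits (rad/s): [2.57, 2.57, 3.14, 3.14, 3.14, 3.14].

## Interface

Orientations are given as a rotation vector (axis times angle).
In Python, from workcell import monitor, viewer, job gives the robot as it stands. The module is installed in compiled form; this text tells all that it offers.
- The arm moves only by the tool step_arm, never from a script. Its argument "series" is one flat list of numbers, 4 for each row, row after row: the shift along the tool's x, y, z in m, then the turn about the tool's z in rad. A call has 1 to 8 rows; each row is the pose to reach, as a shift and turn from the pose commanded when the call began, along the tool's axes at that moment; what a row does not reach only later rows make up. A row lasts 1/8 s, in which the tool goes at most 62.5 mm and 10.7 degrees, less where a joint would pass 70% of its speed; a pose out of reach is approached as far as the arm can. A call with a gripper value outside its range is refused whole. "gripper" is the opening, from 0 (shut) to 1 (fully open), set as the call begins (left out, the last holds). The fingers move at their own pace and stop on an object; "newtons" is the grip in N (left out, the last holds). Time passes only in rows, so rows that repeat a pose let the fingers close. It gives the time, the measured TCP pose, the force, the opening and the grip force at its end, in the units of the state.
- monitor.read_state(): the state, without advancing time (a new reading comes with each control period).
- viewer.read_camera(name): name is "scene" or "top" or "wrist"; returns a dict with "image" (400x640x3 uint8, red, green, blue), "intrinsics" (3x3 intrinsics, pixels), "T" (4x4, takes a point from camera to world coordinates); the wrist camera has in their place "hand_eye" (4x4, takes a point from camera to tool coordinates, whose origin is the TCP and whose axes are the flange's). Camera axes: x right, y up, looking along -z (the intrinsics and any distortion apply to the point x, -y, -z); pixel columns grow to the right and rows downward; lengths in m; the calibration is good to about 2 mm. The wrist camera is an equidistant fisheye: a pixel r from the principal point sees the ray r / f radians off the axis. A picture is of the moment at which its call begins: read the wrist's pose just before it. There is no depth.
- job.finish_job(): hands the job in; it is judged then, once.
Trained networks look in a picture, given as the dict that the camera call returned (one of the last four; its "shot" number tells which), for a name from the list of things; names that differ only in an ending like _2 or _b are one class to them, and where a whole thing is asked for, a point or a joint stands for the part that bears it (a point fixed in the world has none). Each returns a list of dicts, best first, with "score" (0 to 1); they miss things now and then, are a little off and sometimes report something else, mostly with a low value. They report only what shows in the picture. A call takes as long as a camera call. They do not tell look-alikes from the thing itself.
- viewer.boxes_of(picture, label): "extent" ([centre column, centre row, width, height] in pixels, round what is visible of it).
- viewer.spot_point(picture, label): "point" ([column, row] in pixels: a listed point, or the origin of a listed thing).
The state is a dict: "time": time; "q": joint angles; "joint_vel": joint speeds; "joint_torque": joint torques, N m; "tool_pos": TCP position; "tcp_rot": TCP orientation; "wrist_force": force on the tool from outside, world axes, zero at the start; "torque": the same for the moment, N m; "width": opening from 0.0 (shut) to 1.0 (fully open); "grip_force": force on a finger pad.
Only numpy, scipy, OpenCV 4.12 (cv2) and the standard library are available. Lean on these libraries where they do the work, as an engineer would, in place of code of your own. Each camera call takes 0.05 s, during which the arm holds its last target. There are 200 camera calls.

## Task

Three stone plaque blanks lie in front of the setting-out rail; one has lost a corner and one was cut too short. Push the sound, full-length blank up until its long edge lies flat against the rail and run the sliding stop along the rail until the blank is held snugly, without a gap, between it and the fixed end stop; only then press the sliding stop's raised cam lever fully down to lock it. Leave the two spoiled blanks and the tools on the bench where they lie.

Things in the scene. Friction and masses are not known exactly. Their poses are not given: they have to be found in the camera images.
- whole: The sound blank: plain rectangular grey stone slab 130 mm long (its y), 85 mm wide (its x), 24 mm thick, 0.5 to 0.75 kg, loose, flat on the bench in any of the row's three places, within 0.2 rad of square to the rail. Origin: centre of its underside. Too wide to grip; slides when an edge is pushed (about 3 to 6 N).
- broken: A spoiled blank of the same grey stone, 130 x 85 x 24 mm, with one corner (about 45 x 50 mm) broken off. Origin and axes as the sound blank. Leave it (30 mm allowed).
- short: A spoiled blank of the same grey stone, only 98 mm long (y), 85 mm wide (x), 24 mm thick. Origin: centre of its underside. Leave it (30 mm allowed).
- rail: Setting-out rail screwed to the bench beyond the row of blanks: aluminium bar 690 mm long, 30 wide, 28 high. Origin: on the bench, in the inner corner of the rail's front face (plane x = 0) and the fixed end stop's inner face (plane y = 0). x points away from the blanks, y along the rail to the robot's left; the bar spans x 0 to 30, y -45 to 645 mm.
- end_stop (a point): Centre of the inner face of the fixed end stop at the rail's right-hand end, 20 mm above the bench. It is a steel arm 18 mm thick, 40 mm high, reaching 78 mm in front of the rail's face.
- home (a point): Spot on the bench where the underside centre of the sound blank lies when it is fully home against the rail and the fixed end stop: 42.5 mm in front of the rail's face, 65 mm from the end stop's face.
- stop (a joint): Travel of the sliding stop along the rail (m), growing towards the fixed end stop; its inner face is at rail y = 0.55 - value. 0 to 0.05 at the start, 0.42 with a 130 mm blank held. Stays where left; about 2 N to slide. Dark saddle 90 mm long over the rail, top 52 mm above the bench, with a steel arm hanging in front of the rail.
- stop_face (a point): Centre of the inner face of the sliding stop's arm (towards the end stop), 26 mm above the bench. The arm is a steel plate 16 mm thick along the rail, reaching 78 mm in front of the rail's face, from 2 to 52 mm above the bench; it runs clear of blanks left lying in the row.
- stop_back (a point): Centre of the outer face of the same arm (16 mm beyond stop_face, on the robot's left), where it can be pushed along the rail.
- lever (a joint): Angle (rad) of the cam lever on the sliding stop: 0 to 0.05 at the start (raised 0.45 rad, tip towards the robot), 0.45 fully down and level. About 2 N at the tip; stays where left. Its pivot is parallel to the rail, 60 mm above the bench, 14 mm behind the rail's front face, over the middle of the arm's thickness.
- lever_tip (a point): Centre of the lever's black paddle (20 mm long, 18 wide, 9 thick), 60 mm from the pivot. 86 mm above the bench when raised, 60 mm when down; then it lies over the sliding stop's arm, 46 mm in front of the rail's face.
- mallet: Round wooden carver's mallet lying behind the rail, 215 mm long, 76 mm thick. A bystander: leave it (40 mm allowed).
- dividers: Steel dividers, 210 mm long, 12 mm high, lying flat to the right of the blanks. A bystander: leave it (40 mm allowed).
- chisel: Chisel with a wooden handle, 210 mm long, 20 mm high, lying right of the dividers. A bystander: leave it (40 mm allowed).
- brush: Bench brush, 150 mm long, 34 mm wide, 29 mm high, lying to the left of the blanks. A bystander: leave it (40 mm allowed).
- rule: Folded wooden rule, 230 x 20 mm, 17 mm high, lying behind the rail. A bystander: leave it (40 mm allowed).
- bowl: White bowl, 130 mm across, 55 mm high, far right. A bystander: leave it (40 mm allowed).
- hone: Reddish rubbing stone, 120 x 60 mm, 26 mm high, between the robot and the left-hand blanks. A bystander: leave it (40 mm allowed).
Mind the look-alikes: they are no part of the job. What is shaped like the whole but pink is not meant.

How it is judged:
By the outcome, as a careful person would: the job done as asked, in the order asked, and still so for the second after the job is handed in, with the robot touching nothing.
It also fails if it takes over 48 s, if anything falls off the work surface, if the arm or the gripper's body presses on something with over 40 N, if the wrist force passes 120 N, or if a joint passes its speed limit or range.

## Working session

There is one attempt and no reset: what is moved stays moved. The work goes in short steps, Python scripts to look and compute and a tool call to move; the robot and the scene stay as the last step left them, time stands still between calls to the robot, and variables do not carry over. Pictures are saved under pics/ and viewed, at most 12 in all, crops included, and the job is handed in when it is done.

Besides the shell and the picture viewer there is one more tool, called in YAML: its name, and indented under it one key for each argument. step_arm: Moves the arm, as the interface text tells. Its arguments: {"type":"object","properties":{"series":{"type":"array"},"gripper":{"type":"number"},"newtons":{"type":"number"}},"required":["series"]}

```bash
mkdir -p pics
cat > h.py <<'E'
import numpy as np, cv2
from workcell import monitor, viewer, job
def pix2w(p,uv,z):
    K=p["intrinsics"];T=np.array(p["T"])
    d=np.linalg.inv(np.array(K))@np.array([uv[0],uv[1],1.]); d=T[:3,:3]@(d*[1,-1,-1]); o=T[:3,3]
    return o+d*(z-o[2])/d[2]
def w2pix(p,X):
    T=np.linalg.inv(np.array(p["T"])); c=T[:3,:3]@np.array(X)+T[:3,3]; c=c*[1,-1,-1]
    u=np.array(p["intrinsics"])@c; return u[:2]/u[2]
def save(p,n): cv2.imwrite("pics/"+n,cv2.cvtColor(p["image"],cv2.COLOR_RGB2BGR))
E
python3 - <<'E'
from h import *
np.set_printoptions(precision=4,suppress=True)
s=monitor.read_state();print(s["tool_pos"],s["tcp_rot"],s["time"])
for n in("top","scene"):
    p=viewer.read_camera(n);save(p,n+"1.png");print(n,np.array(p["T"]),np.array(p["intrinsics"]))
    for l,z in(("whole",0),("broken",0),("short",0),("rail",0),("end_stop",.02),("home",0),("stop_face",.026),("stop_back",.026),("lever_tip",.086)):
        for r in viewer.spot_point(p,l)[:3]: print(l,round(r["score"],2),np.round(r["point"],1),pix2w(p,r["point"],z))
E
```

```text
[0.2998 0.604  0.23  ] [-0.7173 -3.058   0.0034] 0.0
top [[ 0.0048  0.9761 -0.2173  0.1427]
 [-1.      0.0041 -0.0037 -0.0081]
 [-0.0027  0.2173  0.9761  1.6102]
 [ 0.      0.      0.      1.    ]] [[508.5578   0.     330.9392]
 [  0.     508.5578 201.6774]
 [  0.       0.       1.    ]]
whole 0.87 [455.7 297.3] [ 0.1979 -0.3916  0.    ]
whole 0.79 [379.8 218.5] [ 0.4462 -0.1596  0.    ]
broken 0.62 [328.2 213.7] [0.4613 0.0066 0.    ]
broken 0.34 [277.4 216. ] [0.453  0.1704 0.    ]
short 0.64 [277.5 216.7] [0.4507 0.17   0.    ]
rail 0.93 [402.8 171.6] [ 0.6033 -0.2376  0.    ]
end_stop 0.91 [406.8 180.4] [ 0.5681 -0.2469  0.02  ]
end_stop 0.72 [432.9 258.4] [ 0.3164 -0.3215  0.02  ]
home 0.89 [385.8 180.4] [ 0.5732 -0.1812  0.    ]
home 0.46 [278.3 218.2] [0.4458 0.1673 0.    ]
stop_face 0.73 [239.  175.7] [0.58   0.2952 0.026 ]
stop_face 0.68 [404.8 179.6] [ 0.5691 -0.2397  0.026 ]
stop_back 0.95 [235.2 179.5] [0.5672 0.3069 0.026 ]
stop_back 0.53 [248.5 267. ] [0.2865 0.2528 0.026 ]
lever_tip 0.68 [228.4 173.6] [0.5701 0.317  0.086 ]
scene [[-0.4421 -0.7619  0.4733  1.1435]
 [ 0.8969 -0.374   0.2358  0.2999]
 [-0.0026  0.5288  0.8487  1.253 ]
 [ 0.      0.      0.      1.    ]] [[415.1744   0.     321.9855]
 [  0.     415.1744 201.9637]
 [  0.       0.       1.    ]]
whole 0.96 [274.6 124.5] [ 0.1993 -0.3818  0.    ]
whole 0.76 [291.6 189.3] [ 0.4448 -0.171   0.    ]
broken 0.65 [331.  209.6] [ 0.4592 -0.0058  0.    ]
short 0.95 [375.8 227.7] [0.4567 0.163  0.    ]
short 0.74 [402.8 271. ] [0.565  0.3012 0.    ]
rail 0.71 [250.  218.8] [ 0.6166 -0.242   0.    ]
rail 0.4 [235.4 257.8] [ 0.7637 -0.2079  0.    ]
rail 0.37 [448.5 235.2] [0.375  0.3947 0.    ]
end_stop 0.87 [254.7 204.7] [ 0.5694 -0.2482  0.02  ]
home 0.67 [274.  214.9] [ 0.5663 -0.175   0.    ]
stop_face 0.62 [401.7 272.1] [0.582  0.2994 0.026 ]
stop_back 0.81 [406.8 273.2] [0.5784 0.3151 0.026 ]
lever_tip 0.68 [409.  264.7] [0.5773 0.3108 0.086 ]
```

View pics/top1.png

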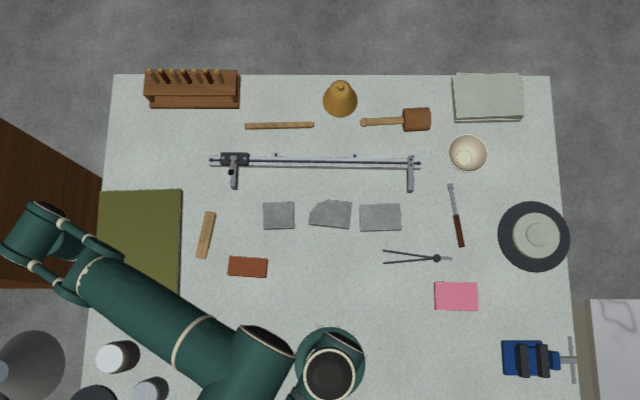

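View pics/scene1.png

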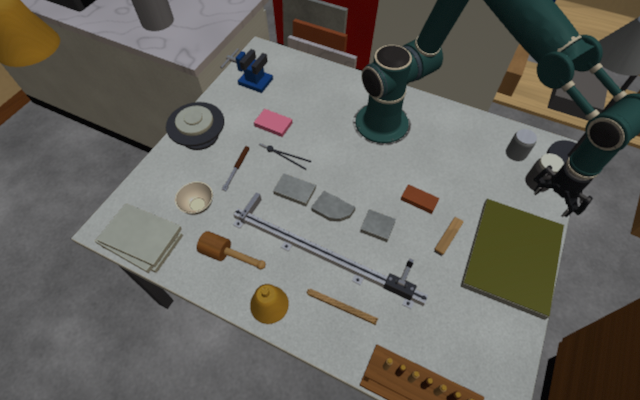

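The top view shows the three blanks: right (380,217), about 41 px long with all corners, so the sound one. The middle one (330,213) has lost a corner and the left one (278,215) is short. The rail runs along row ~161, the end stop is at (410,173) and the sliding stop with its lever at (234,165). The pink block at (456,296) is a look-alike. Next I'll measure edges.

Run:
```python
from h import *
np.set_printoptions(precision=4,suppress=True)
p=viewer.read_camera("top")
im=cv2.cvtColor(p["image"],cv2.COLOR_RGB2BGR)
# segment blank: dark vs bench
c=cv2.cvtColor(im,cv2.COLOR_BGR2GRAY)
big=cv2.resize(im[145:275,205:465],None,fx=3,fy=3,interpolation=cv2.INTER_CUBIC);cv2.imwrite("pics/top2.png",big)
sub=c[195:240,350:415]; t,m=cv2.threshold(sub,0,255,cv2.THRESH_BINARY_INV+cv2.THRESH_OTSU)
cn=max(cv2.findContours(m,cv2.RETR_EXTERNAL,cv2.CHAIN_APPROX_NONE)[0],key=cv2.contourArea)
r=cv2.minAreaRect(cn);b=cv2.boxPoints(r)+[350,195];print(t,r)
for q in b: print(q,pix2w(p,q,.024)[:2],pix2w(p,q,0)[:2])
for l in("whole","broken","short","stop","lever","dividers","rail"):
    for k in viewer.boxes_of(p,l)[:2]: print(l,round(k["score"],2),np.round(k["extent"],1))
```

```text
151.0 ((30.0, 22.0), (28.0, 42.0), 90.0)
[359. 203.] [ 0.4918 -0.0917] [ 0.497 -0.093]
[401. 203.] [ 0.4923 -0.2258] [ 0.4976 -0.2291]
[401. 231.] [ 0.4019 -0.2235] [ 0.4058 -0.2268]
[359. 231.] [ 0.4013 -0.0911] [ 0.4052 -0.0923]
whole 0.96 [457.4 295.6  46.5  30.9]
whole 0.85 [380.2 218.6  38.2  31.7]
broken 0.92 [329.3 215.9  43.4  31.7]
broken 0.25 [234.4 172.8  29.9  33.7]
short 0.92 [277.6 215.3  31.6  28. ]
stop 0.85 [236.5 172.7  31.   38.6]
lever 0.41 [314.1 173.1 213.2  45.6]
dividers 0.81 [416.7 257.2  64.6  14.6]
rail 0.91 [314.  172.3 214.3  41.2]
rail 0.25 [279.9 126.1  64.8  11.2]
```

View pics/top2.png

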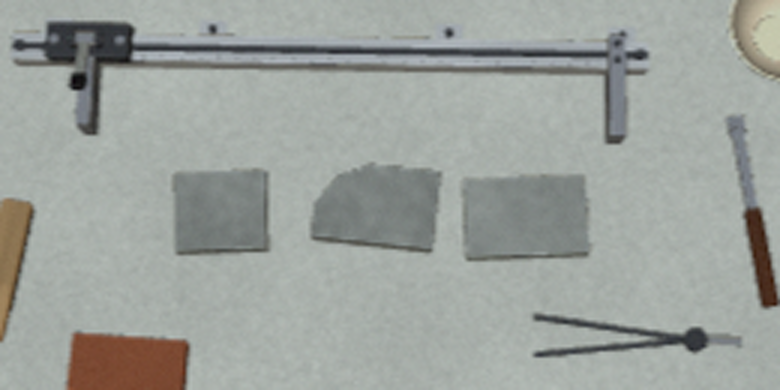

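Closer view: the sound blank spans cols 359–401 (centre about (0.446,-0.158), yaw about +0.04), the end stop's inner face is ~6 px further right, and the rail is yawed about -0.01. I'll push with both open fingertips on the near edge.

```bash
cat >> h.py <<'E'
from scipy.spatial.transform import Rotation as Ro
def plan(*ts, base=None):
    "world targets (x,y,z,yaw of tool y from world y); prints tool rows from base(or measured) pose"
    s=monitor.read_state(); P,R=base if base else (np.array(s["tool_pos"]),Ro.from_rotvec(s["tcp_rot"]).as_matrix())
    for x,y,z,a in ts:
        d=R.T@(np.array([x,y,z])-P); cur=np.arctan2(-R[0,1],R[1,1]); t=-(a-cur); t=(t+np.pi/2)%np.pi-np.pi/2
        print(np.round(d,4),round(t,3))
E
python3 - <<'E'
from h import *
p=viewer.read_camera("top")
for n,uv,z in(("railL",(209,165.5),.0),("railR",(420,168.3),0.),("endstop in top",(407.3,190),.04),("endtip",(410,191),.04),("stoptip",(234,189),.052),("stopin",(237.5,188),.052),("stopout",(231,188),.052),("divtip",(383,250.5),.006),("paddle",(231,172),.086)):print(n,pix2w(p,uv,z))
plan((.42,.3,.2,0),(.42,.0,.2,-.01),(.372,-.158,.12,-.01),(.372,-.158,.008,-.01))
E
```

```text
railL [0.62162645 0.40074814 0.        ]
railR [ 6.14784882e-01 -2.94499825e-01  2.22044605e-16]
endstop in top [ 0.53118699 -0.24465741  0.04      ]
endtip [ 0.52795057 -0.25313963  0.04      ]
stoptip [0.52923119 0.3041428  0.052     ]
stopin [0.53253073 0.29322902 0.052     ]
stopout [0.53244686 0.31377707 0.052     ]
divtip [ 0.34219854 -0.16745967  0.006     ]
paddle [0.57526064 0.30919152 0.086     ]
[-0.2428 -0.2195  0.0313] -0.461
[-0.3762 -0.4882  0.0313] -0.451
[-0.4035 -0.6511  0.1113] -0.451
[-0.4035 -0.6511  0.2233] -0.451
```

step_arm:
  series: [-0.243,-0.22,0.031,-0.45,-0.243,-0.22,0.031,-0.45,-0.243,-0.22,0.031,-0.45,-0.243,-0.22,0.031,-0.45,-0.243,-0.22,0.031,-0.45,-0.376,-0.488,0.031,-0.45,-0.376,-0.488,0.031,-0.45,-0.376,-0.488,0.031,-0.45]
  gripper: 1

```text
time: 2.45
tool_pos: [0.4174, 0.1257, 0.2013]
tcp_rot: [0.016, 3.14, 0.0]
wrist_force: [1.7, -0.6, -0.2]
width: 0.999
grip_force: 0.0
```

Run:
```python
from h import *
plan((.372,-.158,.12,-.01),(.372,-.158,.008,-.01));print(monitor.read_state()["tool_pos"])
```

```text
[ 0.0426 -0.2842  0.0812] -0.0
[ 0.0428 -0.2842  0.1932] -0.0
[0.4174378  0.12572131 0.20127288]
```

step_arm:
  series: [0.043,-0.284,0.081,0,0.043,-0.284,0.081,0,0.043,-0.284,0.081,0,0.043,-0.284,0.081,0,0.043,-0.284,0.081,0,0.043,-0.284,0.081,0,0.043,-0.284,0.081,0]

```text
time: 3.32
tool_pos: [0.3715, -0.1558, 0.1201]
tcp_rot: [0.019, 3.141, 0.001]
wrist_force: [-0.8, 0.3, -0.2]
width: 1.001
grip_force: 0.0
```

Run:
```python
from h import *
plan((.375,-.158,.003,-.01));s=monitor.read_state();print(s["tool_pos"],s["tcp_rot"])
p=viewer.read_camera("wrist");save(p,"w1.png");print(np.round(p["hand_eye"],3),p["intrinsics"])
```

```text
[-0.0035 -0.0022  0.1171] -0.002
[ 0.37147883 -0.15584544  0.12011793] [1.87235236e-02 3.14129242e+00 6.43705571e-04]
[[-0.     0.959  0.283  0.073]
 [ 1.     0.    -0.    -0.001]
 [-0.     0.283 -0.959 -0.143]
 [ 0.     0.     0.     1.   ]] [[309.70691629   0.         323.49174639]
 [  0.         309.70691629 199.65291906]
 [  0.           0.           1.        ]]
```

View pics/w1.png

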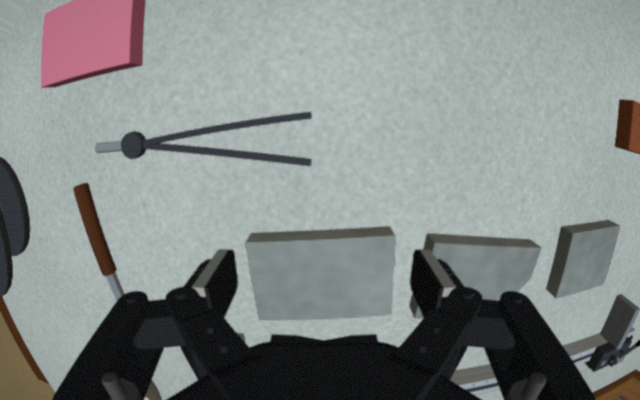

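Wrist view: sound blank with top near-edge corners at about (249,242) and (394,236); dividers' tips at (310,115) and (310,162) well clear. Both fingertips frame it.

```bash
cat >> h.py <<'E'
def wpix(p,uv,z,s):
    K=np.array(p["intrinsics"]);a=(uv[0]-K[0,2])/K[0,0];b=(uv[1]-K[1,2])/K[1,1];th=np.hypot(a,b)
    d=np.array([a/th*np.sin(th),-b/th*np.sin(th),-np.cos(th)])
    H=np.array(p["hand_eye"]);R=Ro.from_rotvec(s["tcp_rot"]).as_matrix();P=np.array(s["tool_pos"])
    o=R@H[:3,3]+P; d=R@H[:3,:3]@d; return o+d*(z-o[2])/d[2]
E
python3 - <<'E'
from h import *
s=monitor.read_state();p=viewer.read_camera("wrist")
for uv,z in(((249,242),.024),((394,236),.024),((247,233),0),((394,227),0),((258,320),.024),((393,314),.024),((310,162),.006)):print(uv,wpix(p,uv,z,s).round(4))
E
```

```text
(249, 242) [ 0.4071 -0.2205  0.024 ]
(394, 236) [ 0.4027 -0.0962  0.024 ]
(247, 233) [ 0.4086 -0.2281  0.    ]
(394, 227) [ 0.404  -0.0909  0.    ]
(258, 320) [ 0.4923 -0.2216  0.024 ]
(393, 314) [ 0.4864 -0.0896  0.024 ]
(310, 162) [ 0.3419 -0.167   0.006 ]
```

step_arm:
  series: [-0.004,0,0.06,0,-0.004,0,0.11,0,-0.004,0,0.117,0,-0.004,0,0.119,0,-0.004,0,0.121,0,-0.004,0,0.122,0]

```text
time: 4.18
tool_pos: [0.3771, -0.1567, -0.0004]
tcp_rot: [0.017, 3.138, -0.002]
wrist_force: [-0.3, -0.9, -0.1]
width: 0.997
grip_force: 0.0
```

```bash
python3 - <<'E'
from h import *
s=monitor.read_state();print(s["tool_pos"],s["wrist_force"])
p=viewer.read_camera("scene");im=p["image"][150:290,230:330];cv2.imwrite("pics/s2.png",cv2.resize(cv2.cvtColor(im,cv2.COLOR_RGB2BGR),None,fx=4,fy=4))
p=viewer.read_camera("wrist");save(p,"w2.png")
E
python3 -c "
import cv2,numpy as np
a=cv2.imread('pics/s2.png');b=cv2.imread('pics/w2.png')[150:400,120:520]
h=np.zeros((560,800,3),np.uint8);h[:560,:400]=a;h[:250,400:]=b;cv2.imwrite('pics/c2.png',h)"
```

```text
[ 0.37708997 -0.1567241  -0.00043757] [-0.33686895 -0.86405269 -0.06223888]
```

View pics/c2.png

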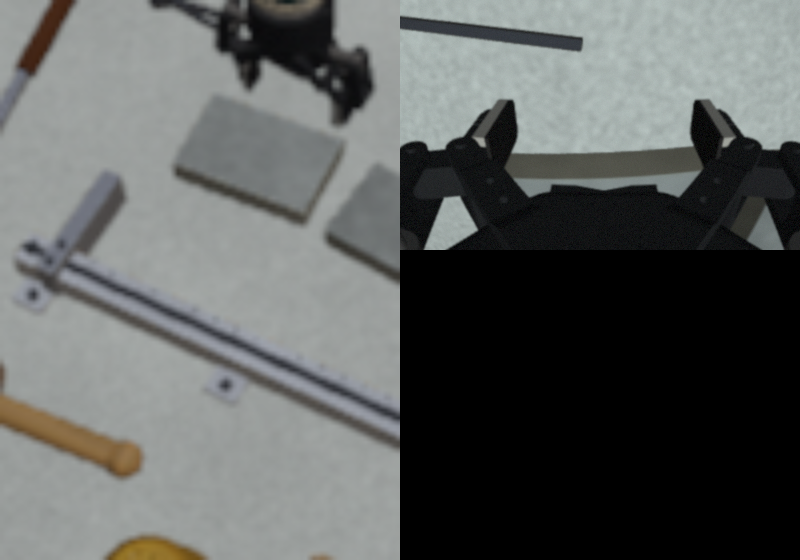

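The scene crop confirms the fingertips are below the blank's top, behind its near edge (tips ~12 mm up), with no contact. Pushing towards the rail.

step_arm:
  series: [-0.018,0,0.002,0,-0.034,0,0.002,0,-0.05,0,0.002,0,-0.066,0,0.002,0,-0.082,0,0.002,0,-0.096,0,0.002,0,-0.106,0,0.002,0,-0.112,0,0.002,0]

```text
time: 5.28
tool_pos: [0.4872, -0.1569, -0.0047]
tcp_rot: [-0.016, -3.139, -0.001]
wrist_force: [-7.2, 0.2, 5.2]
width: 1.003
grip_force: 3.3
```

Run:
```python
from h import *
s=monitor.read_state();print(s["tool_pos"],s["wrist_force"])
p=viewer.read_camera("scene");im=p["image"][150:270,220:380];cv2.imwrite("pics/s3.png",cv2.resize(cv2.cvtColor(im,cv2.COLOR_RGB2BGR),None,fx=4,fy=4,interpolation=cv2.INTER_CUBIC))
```

```text
[ 0.48722859 -0.15692544 -0.00470339] [-7.16373329  0.16672733  5.22905457]
```

View pics/s3.png

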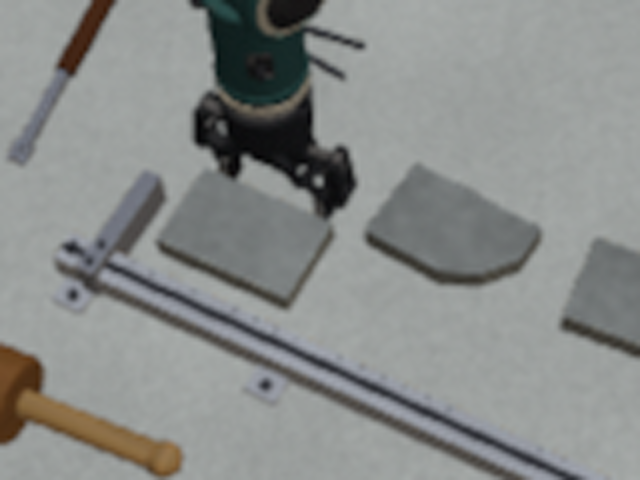

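The blank is ahead of the fingers, square, clear of the end stop, with ~25 mm to the rail.

step_arm:
  series: [-0.006,0,-0.003,0,-0.012,0,-0.003,0,-0.017,0,-0.003,0,-0.021,0,-0.003,0,-0.024,0,-0.003,0]

```text
time: 5.95
tool_pos: [0.5116, -0.1575, -0.0011]
tcp_rot: [-0.017, -3.141, -0.0]
wrist_force: [-4.1, -0.2, 0.3]
width: 0.998
grip_force: 1.8
```

step_arm:
  series: [-0.003,0,0,0,-0.005,0,0,0,-0.007,0,0,0]

```text
time: 6.32
tool_pos: [0.514, -0.1573, -0.0012]
tcp_rot: [-0.016, -3.132, -0.002]
wrist_force: [-19.8, -1.7, 15.1]
width: 1.0
grip_force: 10.1
```

Firm contact against the rail (20 N). Backing off, lifting and going over to the sliding stop with fingers shut.

step_arm:
  series: [0.025,0,-0.005,0,0.03,0,-0.06,0,0.03,0,-0.12,0,0.01,0.05,-0.15,0,-0.01,0.112,-0.15,0,-0.02,0.174,-0.15,0,-0.025,0.236,-0.15,0,-0.025,0.298,-0.15,0]

```text
time: 7.32
tool_pos: [0.549, 0.1408, 0.1507]
tcp_rot: [0.017, 3.136, 0.003]
wrist_force: [-0.7, 0.3, -0.1]
width: 0.998
grip_force: 0.0
```

Run:
```python
from h import *
np.set_printoptions(precision=4,suppress=True)
plan((.548,.365,.15,-.01))
p=viewer.read_camera("top");im=cv2.cvtColor(p["image"],cv2.COLOR_RGB2BGR)
cv2.imwrite("pics/t4.png",cv2.resize(im[145:240,350:440],None,fx=6,fy=6,interpolation=cv2.INTER_CUBIC))
for l,z in(("stop_back",.026),("stop_face",.026),("whole",0),("lever_tip",.086)):
    for r in viewer.spot_point(p,l)[:2]: print(l,round(r["score"],2),pix2w(p,r["point"],z))
```

```text
[0.0035 0.2242 0.0011] -0.001
stop_back 0.76 [0.5776 0.3077 0.026 ]
stop_face 0.69 [0.589  0.3108 0.026 ]
whole 0.8 [ 0.5609 -0.1601  0.    ]
whole 0.66 [ 0.2092 -0.385   0.    ]
lever_tip 0.6 [0.5762 0.3155 0.086 ]
```

View pics/t4.png

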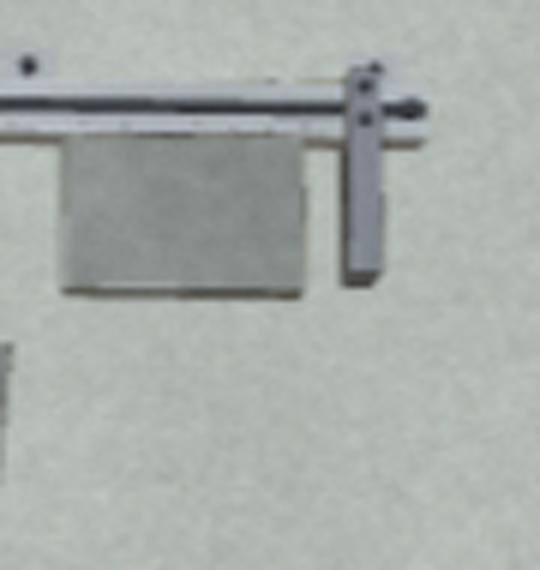

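The blank lies flat against the rail (crop rows ~135 to 295), ~18 mm from the end stop.

step_arm:
  series: [0.003,0.062,0,0,0.003,0.124,0,0,0.003,0.186,0,0,0.003,0.224,0,0,0.003,0.224,0.03,0,0.003,0.224,0.03,0]
  gripper: 0

```text
time: 8.32
tool_pos: [0.545, 0.3596, 0.1162]
tcp_rot: [-0.019, -3.137, 0.005]
wrist_force: [-1.0, -0.3, -0.1]
width: 0.001
grip_force: 0.0
```

Run:
```python
from h import *
s=monitor.read_state();p=viewer.read_camera("wrist");save(p,"w5.png")
print(s["tool_pos"],s["width"])
for l,z in(("stop_back",.026),("stop_face",.026),("lever_tip",.086)):
    for r in viewer.spot_point(p,l)[:2]: print(l,round(r["score"],2),np.round(r["point"]),wpix(p,r["point"],z,s).round(4))
```

```text
[0.54500475 0.35961996 0.11619548] 0.0014122801325528846
stop_back 0.56 [276. 240.] [0.5749 0.3189 0.026 ]
lever_tip 0.89 [248. 275.] [0.5738 0.3094 0.086 ]
```

View pics/w5.png

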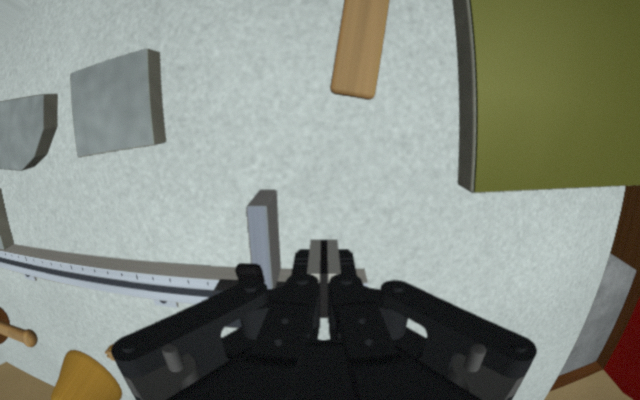

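Wrist view: the arm of the stop at about (262,235), lever paddle at (249,272), fingers closed to its left side (robot's left), clear of both.

step_arm:
  series: [0.003,0,0.04,0,0.003,0,0.074,0,0.003,-0.015,0.074,0,0.003,-0.03,0.074,0,0.003,-0.045,0.074,0,0.003,-0.06,0.074,0]

```text
time: 9.28
tool_pos: [0.544, 0.302, 0.0472]
tcp_rot: [0.018, 3.138, 0.004]
wrist_force: [-0.0, 3.0, 1.9]
width: -0.002
grip_force: 1.2
```

Run:
```python
from h import *
s=monitor.read_state();p=viewer.read_camera("scene");print(s["tool_pos"],s["wrist_force"])
im=p["image"][190:310,350:470];a=cv2.resize(cv2.cvtColor(im,cv2.COLOR_RGB2BGR),None,fx=3.3,fy=3.3,interpolation=cv2.INTER_CUBIC)
p=viewer.read_camera("wrist");b=cv2.cvtColor(p["image"],cv2.COLOR_RGB2BGR)[130:400,120:520]
h=np.zeros((400,800,3),np.uint8);h[:396,:396]=a;h[:270,400:]=b;cv2.imwrite('pics/c6.png',h)
for l in("stop_back","lever_tip"):
    for r in viewer.spot_point(p,l)[:1]: print(l,r["score"],wpix(p,r["point"],.026 if l[0]=="s" else .086,s).round(4))
```

```text
[0.54404476 0.30196802 0.0472371 ] [-0.00443531  3.03847416  1.92413982]
```

View pics/c6.png

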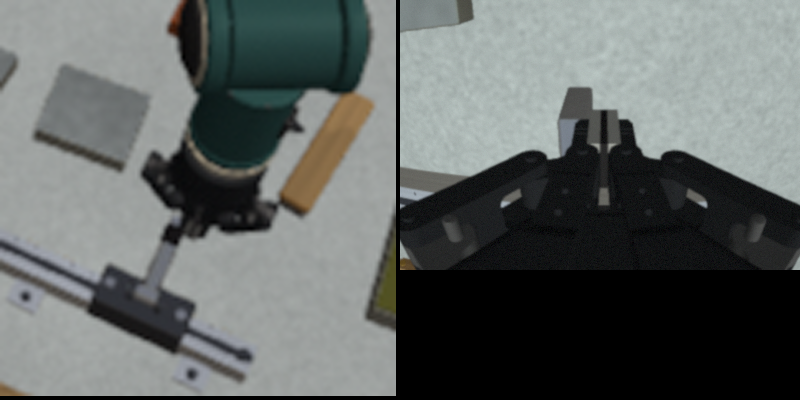

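The fingers bear on the stop arm's back (3 N). The paddle appears close to the finger linkage, so I'll check the lever is still raised before pushing on.

Run:
```python
from h import *
A=[];B=[]
for n in("scene","top"):
    p=viewer.read_camera(n);rs=viewer.spot_point(p,"lever_tip")
    for r in rs[:2]: print(n,r["score"],np.round(r["point"],1),pix2w(p,r["point"],.086).round(3),pix2w(p,r["point"],.06).round(3))
    for z in(.086,.075,.06): 
        x=.626-np.sqrt(.06**2-(z-.06)**2); print(z,w2pix(p,(x,.285,z)).round(1))
```

```text
scene 0.62 [402.6 262.3] [0.578 0.291 0.086] [0.566 0.291 0.06 ]
0.086 [401.6 259.8]
0.075 [401.5 260.1]
0.06 [400.9 261.6]
top 0.69 [278.9 218.2] [0.43  0.156 0.086] [0.435 0.159 0.06 ]
top 0.46 [240.9 172.3] [0.574 0.278 0.086] [0.582 0.283 0.06 ]
0.086 [238.7 173.1]
0.075 [239.3 175.3]
0.06 [240.1 177.1]
```

step_arm:
  series: [0.003,0.004,0,0,0.004,0.004,0.005,0,0.004,-0.015,0.005,0,0.004,-0.04,0.005,0,0.004,-0.065,0.005,0,0.004,-0.09,0.005,0,0.004,-0.115,0.005,0,0.004,-0.14,0.005,0]

```text
time: 10.68
tool_pos: [0.5364, 0.1603, 0.0395]
tcp_rot: [-0.018, -3.141, -0.0]
wrist_force: [1.9, 2.2, 0.1]
width: -0.0
grip_force: 1.4
```

step_arm:
  series: [-0.001,-0.025,0,0,-0.001,-0.05,0,0,-0.001,-0.075,0,0,-0.001,-0.1,0,0,-0.001,-0.125,0,0,-0.001,-0.15,0,0,-0.001,-0.175,0,0,-0.001,-0.195,0,0]

```text
time: 11.68
tool_pos: [0.5342, -0.0344, 0.0394]
tcp_rot: [-0.019, -3.14, -0.001]
wrist_force: [0.1, 2.4, 1.7]
width: -0.001
grip_force: 1.3
```

step_arm:
  series: [0,-0.012,0,0,0,-0.022,0,0,0,-0.03,0,0,0,-0.036,0,0,0,-0.041,0,0,0,-0.045,0,0]

```text
time: 12.42
tool_pos: [0.5346, -0.0765, 0.0395]
tcp_rot: [-0.017, -3.14, -0.003]
wrist_force: [-2.6, 6.9, -0.2]
width: 0.0
grip_force: 3.4
```

Run:
```python
from h import *
s=monitor.read_state();p=viewer.read_camera("top");print(s["tool_pos"],s["wrist_force"])
im=p["image"][145:225,340:430];cv2.imwrite("pics/t7.png",cv2.resize(cv2.cvtColor(im,cv2.COLOR_RGB2BGR),None,fx=6,fy=6,interpolation=cv2.INTER_CUBIC))
```

```text
[ 0.53460234 -0.07654194  0.03947008] [-2.62130184  6.91019993 -0.16744321]
```

View pics/t7.png

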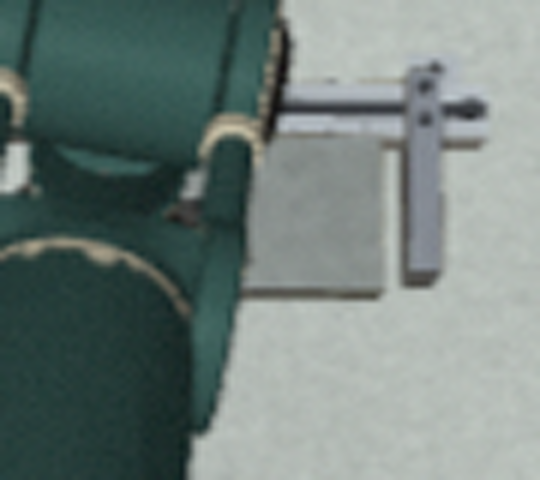

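The blank's being pushed along the rail (6.9 N), still flat, with roughly 8–10 mm to the end stop.

step_arm:
  series: [0,-0.003,0,0,0,-0.005,0,0,0,-0.007,0,0,0,-0.009,0,0]

```text
time: 12.98
tool_pos: [0.5345, -0.0853, 0.0394]
tcp_rot: [-0.017, -3.14, -0.004]
wrist_force: [-0.9, 6.7, -0.2]
width: -0.002
grip_force: 3.4
```

step_arm:
  series: [0,-0.002,0,0,0,-0.003,0,0,0,-0.004,0,0]

```text
time: 13.35
tool_pos: [0.5344, -0.088, 0.0394]
tcp_rot: [-0.018, -3.14, -0.007]
wrist_force: [-0.8, 14.4, 1.0]
width: 0.003
grip_force: 6.9
```

step_arm:
  series: [0,-0.001,0,0,0,-0.002,0,0,0,-0.002,0,0]

```text
time: 13.72
tool_pos: [0.5344, -0.0882, 0.0395]
tcp_rot: [-0.019, -3.14, -0.011]
wrist_force: [-0.7, 17.9, 1.9]
width: 0.003
grip_force: 9.2
```

Blank is held hard against the end stop (18 N). Back off, rise and look.

step_arm:
  series: [0,0.015,0,0,0,0.045,0,0,0.005,0.055,-0.05,0,0.005,0.06,-0.11,0,0.005,0.12,-0.11,0,0.005,0.18,-0.11,0,0.005,0.22,-0.11,0]

```text
time: 14.6
tool_pos: [0.5333, 0.1293, 0.1509]
tcp_rot: [0.015, 3.138, -0.0]
wrist_force: [0.8, 0.1, -0.6]
width: -0.003
grip_force: 0.0
```

Run:
```python
from h import *
s=monitor.read_state();p=viewer.read_camera("top");print(s["tool_pos"],s["wrist_force"])
def crop(p,r,c,n): return cv2.resize(cv2.cvtColor(p["image"][r:r+n,c:c+n],cv2.COLOR_RGB2BGR),(400,400),interpolation=cv2.INTER_CUBIC)
a=crop(p,140,350,70)
for l,z in(("lever_tip",.086),("stop_back",.026),("whole",0)):
    for r in viewer.spot_point(p,l)[:2]: print(l,round(r["score"],2),pix2w(p,r["point"],z).round(4))
p=viewer.read_camera("scene");b=crop(p,170,235,70)
for l,z in(("lever_tip",.086),("stop_back",.026),("whole",0)):
    for r in viewer.spot_point(p,l)[:2]: print(l,round(r["score"],2),pix2w(p,r["point"],z).round(4))
cv2.imwrite("pics/c8.png",np.hstack([a,b]))
```

```text
[0.53329641 0.12934173 0.15090071] [ 0.75140475  0.05244077 -0.64366567]
lever_tip 0.39 [ 0.573  -0.0969  0.086 ]
stop_back 0.72 [ 0.5719 -0.1077  0.026 ]
stop_back 0.44 [ 0.7663 -0.2089  0.026 ]
whole 0.98 [ 0.563  -0.1784  0.    ]
whole 0.8 [ 0.203  -0.3826  0.    ]
lever_tip 0.44 [ 0.5756 -0.1004  0.086 ]
lever_tip 0.35 [ 0.5911 -0.1012  0.086 ]
stop_back 0.81 [ 0.5877 -0.0997  0.026 ]
whole 0.87 [ 0.2062 -0.3946  0.    ]
whole 0.77 [ 0.5696 -0.1835  0.    ]
```

View pics/c8.png

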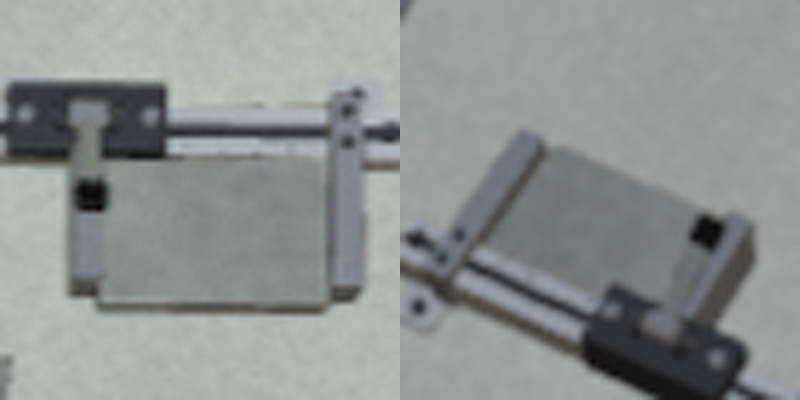

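Snug: blank flat on the rail and touching both stops, lever paddle still raised at crop (92,195) left / (706,230) right. Now the lever.

Run:
```python
from h import *
p=viewer.read_camera("top");print(pix2w(p,(366.1,174.1),.09))
plan((.565,-.109,.12,-.01))
```

```text
[ 0.56904293 -0.11090147  0.09      ]
[-0.0353 -0.2346  0.03  ] -0.002
```

step_arm:
  series: [-0.035,-0.06,0,0,-0.035,-0.12,0,0,-0.035,-0.18,0,0,-0.035,-0.235,0,0,-0.035,-0.235,0.03,0,-0.035,-0.235,0.03,0,-0.035,-0.235,0.03,0]

```text
time: 15.92
tool_pos: [0.5649, -0.1083, 0.1203]
tcp_rot: [-0.017, -3.142, -0.0]
wrist_force: [0.7, -0.4, 0.5]
width: 0.004
grip_force: 0.0
```

Run:
```python
from h import *
plan((.565,-.11,.120,-.01),(.565,-.11,.068,-.01));print(monitor.read_state()["tool_pos"])
```

```text
[-0.0001 -0.0017  0.0003] -0.001
[-0.0001 -0.0017  0.0523] -0.001
[ 0.56491726 -0.10827067  0.12029168]
```

step_arm:
  series: [0,-0.002,0.02,0,0,-0.002,0.027,0,0,-0.002,0.034,0,0,-0.002,0.041,0,0,-0.002,0.047,0,0,-0.002,0.051,0,0,-0.002,0.054,0,0,-0.002,0.056,0]

```text
time: 16.92
tool_pos: [0.5649, -0.1102, 0.0641]
tcp_rot: [-0.017, -3.141, -0.0]
wrist_force: [-4.4, 1.0, 10.5]
width: 0.0
grip_force: 5.4
```

step_arm:
  series: [0,0,0.002,0,0,0,0.003,0,0,0,0.003,0]

```text
time: 17.3
tool_pos: [0.5649, -0.1103, 0.0637]
tcp_rot: [-0.017, -3.141, 0.0]
wrist_force: [-9.2, 1.8, 17.7]
width: 0.001
grip_force: 8.9
```

step_arm:
  series: [0,0,-0.03,0,0,0,-0.08,0,0.04,0.06,-0.12,0,0.05,0.12,-0.12,0,0.05,0.18,-0.12,0,0.05,0.24,-0.12,0]

```text
time: 18.05
tool_pos: [0.5177, 0.1224, 0.1818]
tcp_rot: [0.018, 3.139, 0.001]
wrist_force: [1.6, -0.4, 0.5]
width: 0.0
grip_force: 0.0
```

Run:
```python
from h import *
def crop(p,r,c,n): return cv2.resize(cv2.cvtColor(p["image"][r:r+n,c:c+n],cv2.COLOR_RGB2BGR),(400,400),interpolation=cv2.INTER_CUBIC)
a=crop(viewer.read_camera("top"),140,350,70);b=crop(viewer.read_camera("scene"),170,235,70)
cv2.imwrite("pics/c9.png",np.hstack([a,b]))
```

```text
(no output)
```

View pics/c9.png

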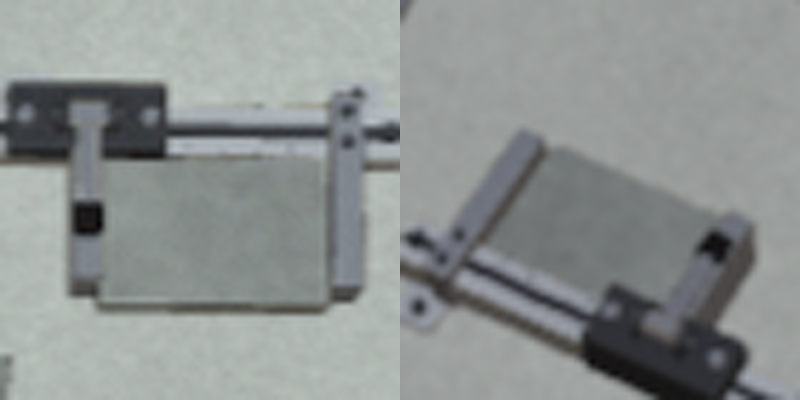

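The lever is now level over the arm (paddle at (88,218) left), and the blank and stop haven't moved. The robot is clear, so I'm handing in.

```bash
python3 -c "
from workcell import job
print(job.finish_job())"
```

```text
the job is handed in; nothing more can be done
None
```

The job is handed in at about 18 s: the sound blank lies flat against the rail, held without a visible gap between the two stops. The lever was pressed fully down only after that, and the spoiled blanks and tools were not touched.

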